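# Index the large reel feeder by three strokes

## Task

Advance the feeder that carries the larger component reel by exactly three pitches: press its lever all the way down and let it spring fully back up, three times in all. Do not work the lever of the feeder with the smaller reel, and let go of everything at the end.

Things in the scene. Friction and masses are not known exactly. Their poses are not given: they have to be found in the camera images.
- big_pad (a point): Middle of the top face of the press pad (black, 40 x 45 x 10 mm) on the lever of the feeder with the larger reel (120 mm across). At rest: x level from pad to axle, y along the axle, z up; moves and tips with the lever. Top of pad 116 mm above the bench with lever up, 64 mm lower when down, and 5 mm towards -x. Axle 131 mm off in +x, 75 mm high; reel beside it in +y, top at 135 mm. Feeder is fixed.
- big_lever (a joint): Angle of that lever in rad: 0 = fully up (rest; a spring brings it back within about half a second), 0.47 = fully down on its hard stop. 3 to 5 N on the pad press it down.
- big_reel (a joint): Angle of the larger reel in rad, growing as it feeds; starts within 0.03 of 0. The lever's pawl turns it by a 16-tooth ratchet: a full stroke down adds one pitch, 0.393 rad; it stays put while the lever returns. The lever must come back fully up for the next stroke to catch the next tooth.
- small_pad (a point): The same point on the pad of the other feeder, to be left alone: same frame, lever and pad, but its reel is only 70 mm across. Which feeder stands left or right varies; the axles' middles are at least 215 mm apart.

How it is judged (in metres and radians):
On the way, in this order (a step that is already met when the one before it is completed fails the run):
1. first stroke: lever down, reel one pitch on (value of joint big_lever above 0.4 rad and value of joint big_reel between 0.28 and 0.52 rad), for 0.05 s.
2. lever back up (value of joint big_lever below 0.06 rad), for 0.05 s.
3. second stroke: lever down, reel two pitches on (value of joint big_lever above 0.4 rad and value of joint big_reel between 0.67 and 0.91 rad), for 0.05 s.
4. lever back up (value of joint big_lever below 0.06 rad), for 0.05 s.
5. third stroke: lever down, reel three pitches on (value of joint big_lever above 0.4 rad and value of joint big_reel between 1.06 and 1.3 rad), for 0.05 s.
At the end, for the whole second after the job is handed in: The larger reel stands three pitches on (1.18 rad, within 0.12 rad) and its lever is fully back up (below 0.06 rad) (value of joint big_reel between 1.06 and 1.3 rad and value of joint big_lever below 0.06 rad); the robot touches nothing.
It fails at once if the larger reel was advanced a fourth pitch (value of joint big_reel above 1.37 rad).
It fails at once if the lever of the smaller reel's feeder was worked (its pad moved more than 15 mm) (distance of small_pad from where it was at the start of the episode above 0.015 m).
It also fails if it takes over 40 s, if anything falls off the work surface, if the arm or the gripper's body presses on something with over 40 N, if the wrist force passes 120 N, or if a joint passes its speed limit or range.

## Robot

A 6-joint arm with a two-finger parallel gripper is mounted at the origin on the work surface; the furniture and walls round the work are solid. World frame = base frame: x ahead of the robot, y to its left, z up, the work surface at z = 0. Lengths are in m, angles in degrees, forces in N, time in s.
With the tool pointing down it reaches from about 0.375 to 0.75 m from the base axis. Payload 9 kg.
Tool frame: the origin (TCP) lies where the fingers leave the gripper's body, on its centre line; the fingertips stand 73 mm ahead of it and the grasp point (between the pads) lies 54 mm ahead of it (robot.tip_reach is the distance from the TCP to the fingertips, in m); z points along the fingers, y is the line along which they close (so a half turn about z gives the same grasp; the last joint's range is limited). The gripper opens to 85 mm and grips with 20 to 120 N. Pads are 22 mm wide; open, the fingers measure 114 mm over their backs; the gripper's body (76 mm by 85 mm) begins 54 mm behind the grasp point. The pads swing forward as they close: fully open they stand 13 mm farther back than shut.
Start: joints at [-86.843, 5.964, 5.575, 89.605, 0, 77.527], TCP at [0.162, -0.578, 0.304] pointing down, gripper open.
Joint ranges: [-171.21, 171.21], [-48.23, 106.86], [-62.78, 66.21], [-105.2, 120.99], [-86.42, 89.51], [-180, 180]. Speed limits (degrees/s): [127.2, 127.2, 147.25, 180, 180, 180].

## Interface

Orientations are given as [roll, pitch, yaw] about the fixed x, y, z axes, in that order (R = Rz(yaw) Ry(pitch) Rx(roll)).
In Python, from plant import robot gives the robot as it stands. Calls block until the motion is done:
- robot.move_pose(position, orientation): joint-space move of the TCP to a pose.
- robot.line_to(position, vel=0.15, rotation=None, guard=None): straight line of the TCP; rotation=None keeps the orientation; vel is the mean speed in m/s. With guard (N) it stops when the force on the tool has changed by that much, and returns True; else False.
- robot.goto_joints(angles): joint-space move.
- robot.set_gripper(opening): finger opening in m; the grip force is fixed at half the most; returns when the fingers have stopped.
- robot.pause(seconds).
- robot.ik(position, orientation): joint angles nearest the present ones, or None.
- robot.observe(): the state.
- robot.grab_frame(name): name is "scene" or "top"; returns the picture (400x640x3 uint8, blue, green, red); there is no depth.
- robot.get_calibration(name): a dict with "vertical_fov" (degrees; the focal length in pixels is half the picture's height over the tangent of half this angle, whatever the lens; pixels are square), "cx", "cy" (the principal point, pixels), "rvec" (rotation vector, rad) and "tvec" (3), from world to camera coordinates, as OpenCV has them. Camera axes: x right, y down, z forward; pixel columns grow to the right and rows downward; lengths in m; the calibration is good to about 2 mm. A picture is of the moment at which its call begins. get_calibration takes no time and is no camera call.
A pose or a line that the arm cannot do raises robot.IKError and nothing moves.
- robot.job_done(): hands the job in; it is judged then, once.
The state is a dict: "time": time; "q": joint angles; "qvel": joint speeds; "joint_torque": joint torques, N m; "tool_pos": TCP position; "tcp_rot": TCP orientation; "ft_force": force on the tool from outside, world axes, zero at the start; "torque": the same for the moment, N m; "gripper_width": finger opening in m; "gripper_force": force on a finger pad.
Only numpy, scipy, OpenCV 4.12 (cv2) and the standard library are available. Lean on these libraries where they do the work, as an engineer would, in place of code of your own. Each camera call takes 0.05 s, during which the arm holds its last target. There are 200 camera calls.

## Working session

There is one attempt and no reset: what is moved stays moved. The work goes in short steps, each a Python script; the robot and the scene stay as the last script left them, time stands still between calls to the robot, and variables do not carry over. Pictures are saved under pics/ and viewed, at most 10 in all, crops included, and the job is handed in when it is done.

```bash
mkdir -p pics; python3 - <<'E'
from plant import robot
import cv2
for n in("scene","top"):
    cv2.imwrite(f"pics/{n}0.png",robot.grab_frame(n)); print(robot.get_calibration(n))
s=robot.observe();print(s["tool_pos"],s["tcp_rot"],s["time"],robot.tip_reach)
E
```

```text
{'vertical_fov': 48.20515453667791, 'cx': 319.20787737108066, 'cy': 207.4823387161269, 'rvec': array([ 2.17974702,  0.11652114, -0.0471887 ]), 'tvec': array([-0.57521624,  0.0590362 ,  1.01834431])}
{'vertical_fov': 57.148443400058945, 'cx': 321.8825000236703, 'cy': 196.52873026034206, 'rvec': array([ 2.1688918 , -2.12642692,  0.09398885]), 'tvec': array([-0.0343771 ,  0.59204486,  0.93379758])}
[ 0.16164039 -0.57759527  0.30321154] [-1.79933224e+02 -1.41294607e-02  1.56260605e+01] 0.1 0.0726
```

View pics/scene0.png

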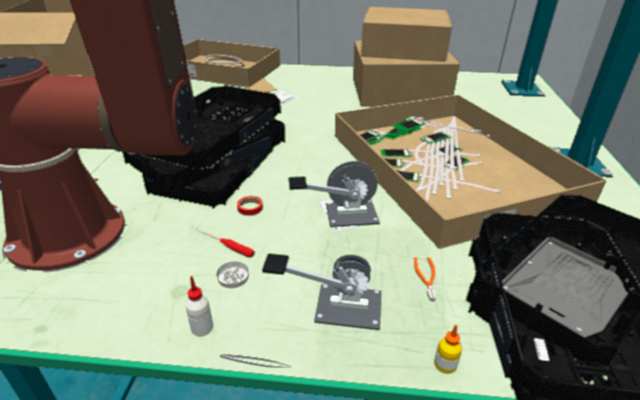

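View pics/top0.png

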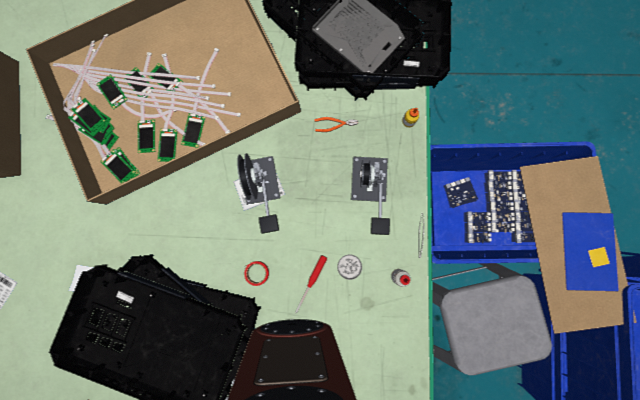

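The larger reel's feeder is the far one in the scene view (reel at 352,185), which is the left one from the top. Its pad is at about (269,224) in top and (298,183) in scene. The small feeder's pad is at top (381,227), scene (275,263).

```bash
cat > h.py <<'E'
import cv2, numpy as np
from plant import robot
def ray(n,uv):
    c=robot.get_calibration(n); f=200/np.tan(np.radians(c["vertical_fov"]/2))
    R=cv2.Rodrigues(c["rvec"])[0]
    return -R.T@c["tvec"], R.T@np.array([(uv[0]-c["cx"])/f,(uv[1]-c["cy"])/f,1])
def onz(n,uv,z):
    o,d=ray(n,uv); return o+d*(z-o[2])/d[2]
def blob(n,img,box):
    x0,y0,x1,y1=box
    m=(img[y0:y1,x0:x1].max(2)<60).astype(np.uint8)
    k,l,s,c=cv2.connectedComponentsWithStats(m)
    i=1+s[1:,4].argmax(); r=cv2.minAreaRect(np.argwhere(l==i)[:,::-1].astype(np.float32))
    return c[i]+[x0,y0], s[i], r[1:]
E
python3 - <<'E'
from h import *
t=cv2.imread("pics/top0.png"); s=cv2.imread("pics/scene0.png")
for nm,bt,bs in(("big",(250,205,290,245),(282,170,312,196)),("small",(362,207,400,245),(255,248,296,280))):
    a=blob("top",t,bt); b=blob("scene",s,bs); print(nm,a,b)
    print(onz("top",a[0],.116),onz("scene",b[0],.116))
# base plates / lever axis: axle-side ends of lever rods
for uv in((266,185),(378,187)): print(onz("top",uv,.085))
E
```

```text
big (array([267.04487179, 222.3974359 ]), array([ 10,  10,  19,  18, 156], dtype=int32), ((15.294707298278809, 17.173004150390625), 79.69515228271484)) (array([297.18292683, 182.8902439 ]), array([  8,   8,  17,  11, 164], dtype=int32), ((10.0, 16.0), 90.0))
[0.51813726 0.10522906 0.116     ] [0.51879924 0.09240565 0.116     ]
small (array([380.34090909, 224.34090909]), array([  9,  11,  18,  17, 132], dtype=int32), ((17.313034057617188, 15.531856536865234), 4.085616588592529)) (array([275.15642458, 263.79608939]), array([  8,   7,  25,  19, 358], dtype=int32), ((22.638463973999023, 17.779476165771484), 6.340191841125488))
[ 0.51896637 -0.16569355  0.116     ] [ 0.51844108 -0.17292476  0.116     ]
[0.61331854 0.11705523 0.085     ]
[ 0.61312289 -0.16362838  0.085     ]
```

```bash
python3 - <<'E'
import cv2,numpy as np
t=cv2.imread("pics/top0.png"); s=cv2.imread("pics/scene0.png")
f=lambda i,x,y:cv2.resize(i[y:y+50,x:x+50],(400,400),interpolation=cv2.INTER_NEAREST)
cv2.imwrite("pics/crop.png",np.hstack([f(t,240,195),f(s,272,155)]))
print(t[212:236,267].max(1), t[224,254:284].max(1)); print(s[172:196,298].max(1),s[183,284:312].max(1))
E
```

```text
[189 194 204 168  60  49  55  57  57  58  58  59  59  60  61  60  62  62
  63  52  75 212 208 199] [204 202 205 211 210 140  52  51  57  56  59  56  59  59  61  60  61  62
  63  63  65  65  63  47 133 194 209 206 205 207]
[238 239 242 235 175  92  43  38  41  41  40  39  41  44  43  28  57 152
 234 242 240 239 239 240] [240 241 241 238 206 122  48  36  41  40  40  39  40  38  39  41  39  40
  41  39  40  73 145 211 237 235 234 239]
```

View pics/crop.png

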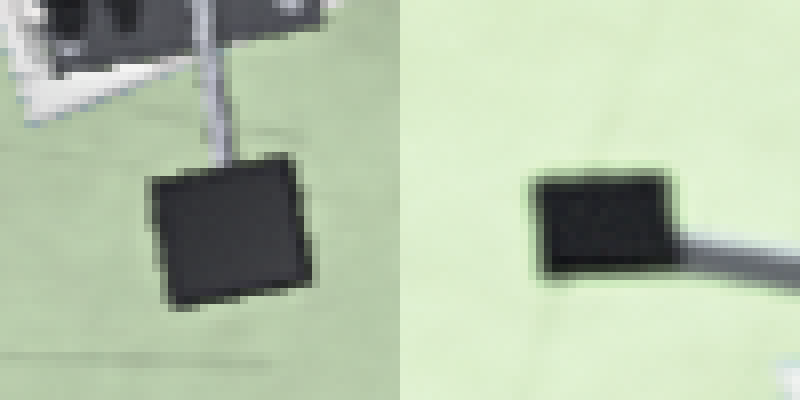

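```bash
python3 - <<'E'
from h import *
p=onz("top",(268.4,223.4),.116); q=onz("scene",(297,181.3),.116)
a=onz("top",(240+225/8,195+160/8),.11);b=onz("top",(240+203/8,195),.09)
d=b-a; print(p,q,np.degrees(np.arctan2(d[1],d[0])))
yaw=np.degrees(np.arctan2(d[1],d[0]))
robot.set_gripper(0)
robot.move_pose([p[0],p[1],.30],[180,0,yaw])
np.save("p.npy",[*p,yaw])
robot.line_to([p[0],p[1],.205]);s=robot.observe();print(s["q"],s["tool_pos"],s["time"],s["ft_force"],s["gripper_width"])
t=robot.grab_frame("top");u=robot.grab_frame("scene")
f=lambda i,x,y:cv2.resize(i[y:y+130,x:x+130],(400,400))
cv2.imwrite("pics/c2.png",np.hstack([f(t,200,140),f(u,250,100)]))
E
```

```text
[0.5158013  0.10186894 0.116     ] [0.51745181 0.09896123 0.116     ] 13.592568285166681
[-3.10949134e+00 -6.82086564e+00 -1.73307120e+01  7.94255731e+01
  5.72812102e-04  1.63307382e+02] [0.51620553 0.10175095 0.20593903] 4.3583 [ 0.70328621  1.32812222 -0.18087146] 5.557706389192794e-05
```

View pics/c2.png

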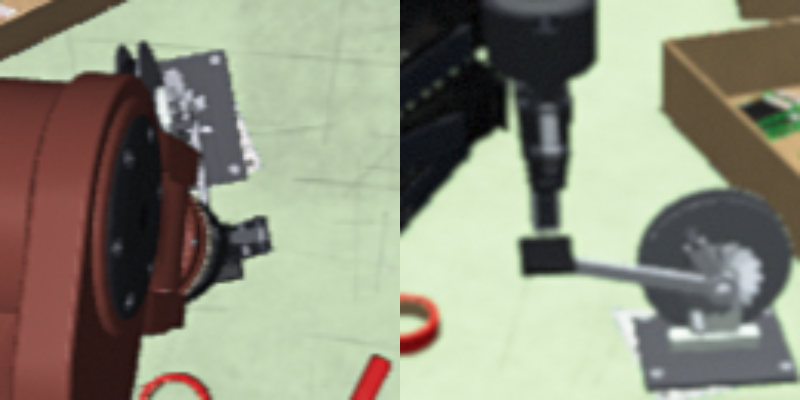

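The fingertips (545,228 in the right crop) stand just above the pad centre (547,243), with clear space to the reel.

```bash
python3 - <<'E'
from h import *
x,y,_,yaw=np.load("p.npy"); z0=.116+robot.tip_reach
st=lambda m:(lambda s:print(m,round(s["time"],2),s["tool_pos"].round(4) if hasattr(s["tool_pos"],"round") else s["tool_pos"],np.round(s["ft_force"],1)))(robot.observe())
dx,dy=-.004*np.cos(np.radians(yaw)),-.004*np.sin(np.radians(yaw))
robot.line_to([x,y,z0-.015],vel=.08); st("touch")
robot.line_to([x+dx,y+dy,z0-.048],vel=.08); st("mid")
g=robot.line_to([x+dx,y+dy,z0-.068],vel=.03,guard=12); st(f"down {g}")
robot.pause(.15); st("hold")
u=robot.grab_frame("scene"); cv2.imwrite("pics/c3.png",cv2.resize(u[100:230,250:400],(600,520)))
E
```

```text
touch 5.0 [0.5154 0.1018 0.1732] [-2.1 -1.   2.7]
mid 5.57 [0.5117 0.101  0.1408] [-2.5  0.1  3. ]
down True 6.05 [0.5126 0.1012 0.129 ] [-4.3 -1.1 10.5]
hold 6.2 [0.5126 0.1012 0.1289] [-4.9  1.  11.2]
```

View pics/c3.png

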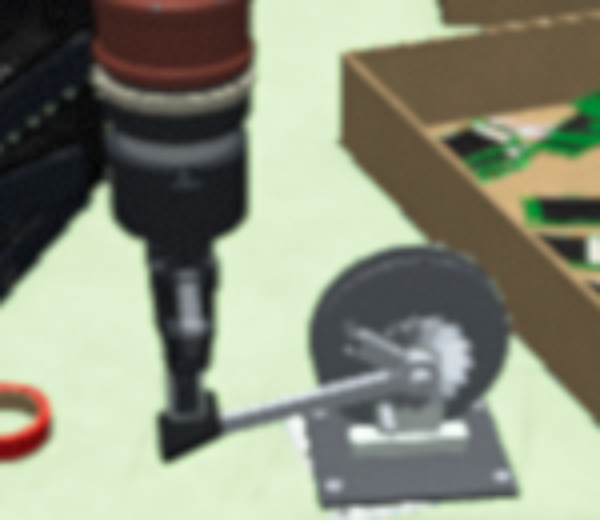

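The lever is fully down: the pad (190,430) is tilted with the tips on it. The force jumped to 11 N at tip height 56 mm, where I expected the hard stop. I'll release it and repeat twice.

```bash
python3 - <<'E'
from h import *
x,y,_,yaw=np.load("p.npy"); z0=.116+robot.tip_reach
def st(m): s=robot.observe();print(m,round(s["time"],2),np.round(s["tool_pos"],4),np.round(s["ft_force"],1))
dx,dy=-.004*np.cos(np.radians(yaw)),-.004*np.sin(np.radians(yaw))
def up(): robot.line_to([x+dx,y+dy,z0-.03],vel=.08); robot.line_to([x,y,z0+.02],vel=.1); robot.pause(.9); st("up")
up()
for k in(2,3):
    robot.line_to([x,y,z0-.015],vel=.08); robot.line_to([x+dx,y+dy,z0-.048],vel=.08); st("mid")
    g=robot.line_to([x+dx,y+dy,z0-.068],vel=.03,guard=12); robot.pause(.15); st(f"down {k} {g}")
    up()
robot.line_to([x,y,.30]); robot.pause(.3); st("clear")
u=robot.grab_frame("scene"); cv2.imwrite("pics/c4.png",cv2.resize(u[100:230,250:400],(600,520)))
E
```

```text
up 8.33 [0.5158 0.1018 0.2086] [ 0.2 -0.6 -0.8]
mid 9.48 [0.5118 0.101  0.1409] [-2.2 -0.4  2.6]
down 2 True 10.12 [0.5127 0.1011 0.129 ] [-4.2  1.2 11.5]
up 12.19 [0.5158 0.1019 0.2086] [-0.6  0.2  0.5]
mid 13.34 [0.5118 0.101  0.1408] [-1.8 -0.4  1.9]
down 3 True 13.97 [0.5127 0.1011 0.129 ] [-4.  -0.5 11.5]
up 16.05 [0.5158 0.1019 0.2086] [ 0.1 -0.4 -0.5]
clear 17.11 [0.5155 0.1019 0.2993] [ 0.5 -0.4  0.6]
```

View pics/c4.png

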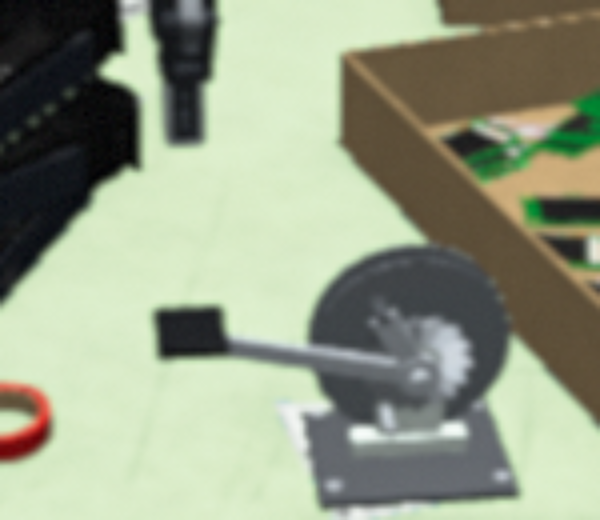

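The lever is fully up (pad at 190,333), and the gripper is clear of everything (tips at 185,140).

```bash
python3 -c "
from plant import robot
print(robot.job_done())"
```

```text
the job is handed in; nothing more can be done
None
```

I pressed the larger reel's lever down to its hard stop three times, letting it spring fully back up each time, then moved the arm clear and handed the job in at about 17 s; the reel's angle was not measured and no verdict came back.

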